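# Put the brass mass away and close the slide-top box

## Task

Set the loose brass cylinder upright on the floor of the open bay of the wooden slide-top box. Then slide the lid shut along its channel and force it over the small sprung end ridge until the ridge has dropped into the notch under the lid; push firmly but do not ram the lid against its stop. Leave the other things on the desk alone.

Things in the scene. Friction and masses are not known exactly. Their poses are not given: they have to be found in the camera images.
- mass_center (a point): Centre (half-way up, 22 mm) of the loose brass cylinder: 36 mm across, 44 mm tall, shallow groove near its top, 0.3 kg, standing on the desk; its z axis is up. A black rubber bung of like size (tapered, 36 mm tall) stands 8 to 18 cm from it: not part of the job.
- box: Light wooden box, 240 (x) x 148 (y) x 72 mm (z), fixed. Origin: centre of its underside, on the desk. x runs along the channel, the way the lid closes; z up. Inner floor at z = 8 mm, side walls' inner faces at y = +-60 mm. The lid runs on ledges at z = 58 mm, under lips (y = +-62 to 74 mm, top z = 72 mm). A cross wall at x = -18 to -12 mm closes off the back compartment.
- bay (a point): Centre of the open bay's floor, at x = 43, y = 0, z = 8 mm in the box's frame. The bay spans x = -12 to 67 mm (from there an end block overhangs, underside z = 40 mm), but at the start the lid's nose covers it to somewhere between x = -12 and 17 mm. An upright brass cylinder on the floor clears the closed lid by 6 mm.
- channel_end (a point): Nominal place of the stop's face, at x = 111, y = 0, z = 58 mm in the box's frame; the ridge's centre line lies 23 mm before it. Stop (top z = 70 mm) and ridge sit on one end block held by screws in slots: both truly stand up to 9 mm either way of the nominal place along x, anew each time, and this reading does not show it. It must be felt.
- lid: Wooden sliding lid, 228 x 134 x 8 mm, 0.25 kg, already in its channel (side play 1 mm each way, height play 1.5 mm). Origin in the plane of its underside, axes as the box's; tail at x = -118, nose at x = +110 mm. Shut, its origin is at x = 0 +- 11 mm in the box's frame (as the end block stands); at the start x = -93 to -122 mm. It stays where it is left.
- lid_grip (a point): Centre of the grip bar at the lid's tail: 16 (x) x 60 (y) x 24 mm high, z = 66 to 90 mm above the desk; at x = -110, y = 0, z = 20 mm in the lid's frame. Its back face, 8 mm behind, is flush with the tail: push there. Sliding takes 1 to 3 N, the ridge 8 to 16 N, then little; at the stop it rises steeply. Over 30 N between lid and box does damage: stop by about 20 N.
- ridge (a joint): How far the sprung steel ridge (a round bar 48 mm long across the channel, 10 mm thick, standing 4 mm above the ledges) is pressed down, in m: 0 = up, 0.001 to 0.003 = under the lid. It is met about 20 mm before the lid is shut. In the shut lid it has dropped into a notch 22 mm behind the lid's nose and reads 0 again.

How it is judged:
On the way, in this order (a step that is already met when the one before it is completed fails the run):
1. the brass cylinder stands upright in the open bay, let go, the lid still open (x of mass_center in the frame of box between 0 and 0.112 m and y of mass_center in the frame of box between -0.06 and 0.06 m and z of mass_center in the frame of box below 0.034 m and angle between mass_center's own z axis and vertical below 0.1 rad and contact force between the fingers and mass below 0.1 N and x of lid in the frame of box below -0.05 m), for 0.2 s.
2. the lid runs up on the ridge and presses it down (value of joint ridge above 0.001 m and contact force between lid and ridge above 1 N and x of lid in the frame of box above -0.04 m), for 0.02 s.
3. the lid has passed the ridge, and the ridge has risen into the lid's notch (x of lid in the frame of box above -0.0115 m and value of joint ridge below 0.0007 m), for 0.2 s.
At the end, for the whole second after the job is handed in: The lid lies in its channel, at rest and shut: in the box's frame its x is beyond -11.5 mm and the ridge has risen into its notch (pressed less than 0.7 mm); the brass cylinder stands upright (within 0.1 rad) on the floor of the closed bay (all of step 3 and angle between the z axis of lid and the z axis of box, either way round below 0.05 rad and z of lid in the frame of box below 0.062 m and linear speed of lid below 0.01 m/s and x of mass_center in the frame of box between 0 and 0.112 m and y of mass_center in the frame of box between -0.06 and 0.06 m and z of mass_center in the frame of box below 0.034 m and angle between mass_center's own z axis and vertical below 0.1 rad); the robot touches nothing.
It fails at once if lid and box pressed together with more than 30 N (lid rammed against its stop or jammed) (contact force between lid and box above 30 N).
It fails at once if the brass cylinder dropped or pressed hard on the box (over 45 N) (contact force between mass and box above 45 N).
It fails at once if a bystander pushed more than 30 mm (distance of any of bung, disc, flask, magnifier, eraser, mug from where it was at the start of the episode above 0.03 m).
It also fails if it takes over 69 s, if anything falls off the work surface, if the arm or the gripper's body presses on something with over 40 N, if the wrist force passes 120 N, or if a joint passes its speed limit or range.

## Robot

A 6-joint arm with a two-finger parallel gripper is mounted at the origin on the work surface. World frame = base frame: x ahead of the robot, y to its left, z up, the work surface at z = 0. Lengths are in m, angles in rad, forces in N, time in s.
With the tool pointing down it reaches from about 0.3 to 0.85 m from the base axis. Payload 5.4 kg.
Tool frame: the origin (TCP) lies on the centre line of the jaws, within the pads' length; the fingertips stand env.tip_reach ahead of it and the grasp point (between the pads) lies 11 mm behind it (env.tip_reach is the distance from the TCP to the fingertips, in m); x points along the fingers, y is the direction in which the jaws open and shut, and the axes are right-handed (so a half turn about x gives the same grasp; the last joint's range is limited). The gripper opens to 85 mm and grips with 20 to 120 N. Pads are 22 mm wide; open, the fingers measure 114 mm over their backs; the gripper's body (76 mm by 85 mm) begins 54 mm behind the grasp point. The pads swing forward as they close: fully open they stand 13 mm farther back than shut.
Start: joints at [-1.338, 0.158, 1.597, -0, 1.386, -0.21], TCP at [0.246, -0.52, 0.239] pointing down, gripper open.
Joint ranges: [-2.91, 2.91], [-0.94, 2.29], [0.18, 2.7], [-1.29, 4.43], [0.17, 2.64], [-3, 3]. Speed limits (rad/s): [2.57, 2.57, 3.14, 3.14, 3.14, 3.14].

## Interface

Orientations are given as a unit quaternion [w, x, y, z].
In Python, from bench import env gives the robot as it stands. The module is installed in compiled form; this text tells all that it offers.
- The arm moves only by the tool jog_arm, never from a script. Its argument "deltas" is one flat list of numbers, 7 for each row, row after row: the opening, from -1 (shut) to 1 (fully open), then the shift along the world's x, y, z in m, then the turn, a rotation vector about the world's x, y, z in degrees. In form: [jaw, x, y, z, wx, wy, wz, jaw, x, y, z, wx, wy, wz, ...]. A call has 1 to 8 rows; each row is the pose to reach, as a shift and turn from the pose commanded when the call began; what a row does not reach only later rows make up. A row lasts 1/12 s, in which the tool goes at most 41.7 mm and 7.16 degrees, less where a joint would pass 70% of its speed; a pose out of reach is approached as far as the arm can. A call with a gripper value outside its range is refused whole. The fingers move at their own pace and stop on an object; the grip force is fixed at half the most. Time passes only in rows, so rows that repeat a pose let the fingers close. It gives the time, the measured TCP pose, the force and the opening at its end, in the units of the state.
- env.get_obs(): the state, without advancing time (a new reading comes with each control period).
- env.grab_frame(name): name is "scene" or "top"; returns the picture (480x640x3 uint8, red, green, blue); there is no depth.
- env.calibration(name): a dict with "intrinsics" (3x3 intrinsics, pixels), "extrinsics" (4x4, takes a point from camera to world coordinates). Camera axes: x right, y down, z forward; pixel columns grow to the right and rows downward; lengths in m; the calibration is good to about 2 mm. A picture is of the moment at which its call begins. calibration takes no time and is no camera call.
- env.job_done(): hands the job in, once; it reports no verdict.
The state is a dict: "time": time; "qpos": joint angles; "joint_velocities": joint speeds; "joint_torque": joint torques, N m; "tool_pos": TCP position; "orientation": TCP orientation; "ft_force": force on the tool from outside, world axes, zero at the start; "torque": the same for the moment, N m; "grip_width": finger opening in m.
Only numpy, scipy, OpenCV 4.12 (cv2) and the standard library are available. Lean on these libraries where they do the work, as an engineer would, in place of code of your own. Each camera call takes 0.05 s, during which the arm holds its last target.

## Working session

There is one attempt and no reset: what is moved stays moved. The work goes in short steps, Python scripts to look and compute and a tool call to move; the robot and the scene stay as the last step left them, time stands still between calls to the robot, and variables do not carry over. Pictures are saved under pics/ and viewed, and the job is handed in when it is done.

Besides the shell and the picture viewer there is one more tool, called after "Request:" as name(argument=value, ...) on one line, values as JSON. jog_arm: Moves the arm, as the interface text tells. Its arguments: {"type":"object","properties":{"deltas":{"type":"array"}},"required":["deltas"]}

```bash
mkdir -p pics; ls; python3 - <<'E'
from bench import env
import cv2,numpy as np
np.set_printoptions(precision=4,suppress=True)
print(env.get_obs(), env.tip_reach)
for n in("scene","top"):
    f=env.grab_frame(n);cv2.imwrite(f"pics/{n}0.png",f[:,:,::-1]);c=env.calibration(n);print(n,c["intrinsics"],c["extrinsics"])
E
```

```text
pics
{'time': 0.0, 'qpos': array([-1.3381,  0.1591,  1.5983,  0.    ,  1.3862, -0.2101]), 'joint_velocities': array([ 0.0001,  0.0001, -0.0008, -0.0002, -0.002 ,  0.0013]), 'joint_torque': array([ -0.0001, -39.6003, -33.1429,  -0.0002,   0.0084,   0.    ]), 'tool_pos': array([ 0.2462, -0.5189,  0.2383]), 'orientation': array([ 0.1546,  0.6899,  0.156 , -0.6898]), 'ft_force': array([-0.599 , -0.3533,  0.2895]), 'torque': array([-0.0081, -0.0476,  0.0079]), 'grip_width': 0.08557510570269422} 0.008
scene [[441.0473   0.     314.974 ]
 [  0.     441.0473 233.9951]
 [  0.       0.       1.    ]] [[-0.116   0.6775 -0.7263  1.0466]
 [ 0.9932  0.0752 -0.0885  0.1172]
 [-0.0054 -0.7317 -0.6816  0.5288]
 [ 0.      0.      0.      1.    ]]
top [[457.5533   0.     321.0106]
 [  0.     457.5533 239.7638]
 [  0.       0.       1.    ]] [[-0.015  -0.9892  0.1458  0.4283]
 [-0.9999  0.0155  0.0026  0.0537]
 [-0.0048 -0.1458 -0.9893  0.7665]
 [ 0.      0.      0.      1.    ]]
```

View pics/scene0.png

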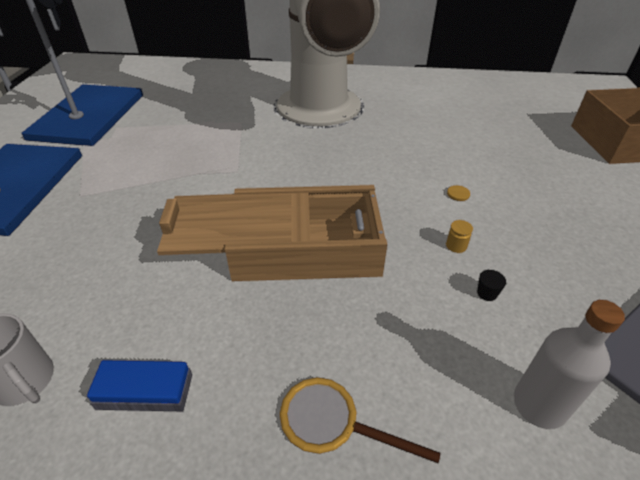

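View pics/top0.png

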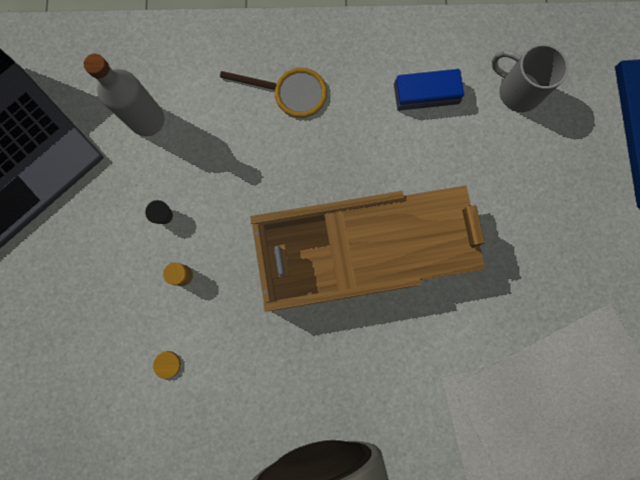

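Scene: the box is centre, with its open bay toward +y and the grip bar at (170,215). The brass cylinder is at (459,236), the bung at (490,285), and a flat disc at (458,193). Top: the cylinder is at (176,274), the bay at about (285,255), and the grip at (473,226). I'll enlarge both to read pixels more closely.

```bash
python3 - <<'E'
import cv2
t=cv2.imread("pics/top0.png");s=cv2.imread("pics/scene0.png")
def crop(im,x,y,w,h,k,n):
    cv2.imwrite(n,cv2.resize(im[y:y+h,x:x+w],None,fx=k,fy=k,interpolation=cv2.INTER_CUBIC))
crop(t,240,175,260,150,3,"pics/t_box.png")
crop(t,140,190,80,190,3,"pics/t_cyl.png")
crop(s,150,175,250,115,3.2,"pics/s_box.png")
crop(s,430,175,90,130,4,"pics/s_cyl.png")
E
```

```text
(no output)
```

View pics/t_box.png

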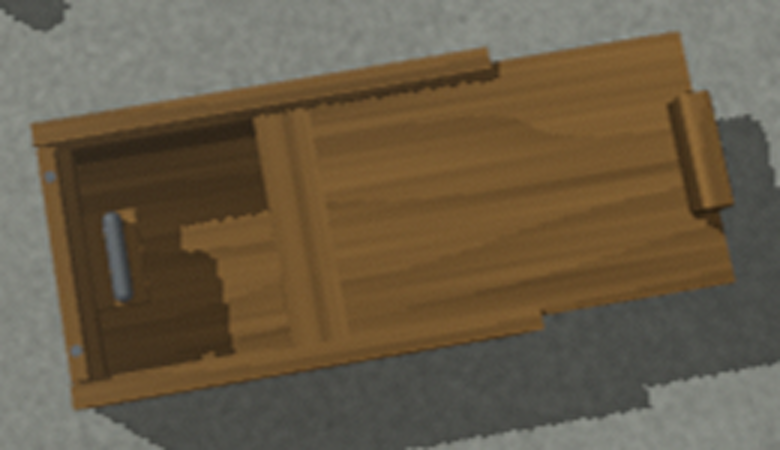

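View pics/t_cyl.png

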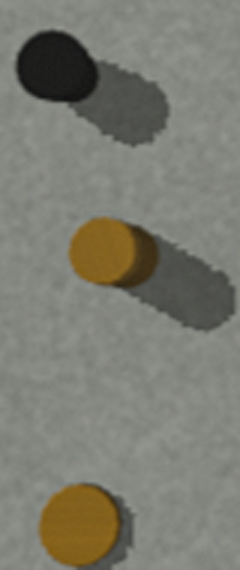

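View pics/s_box.png

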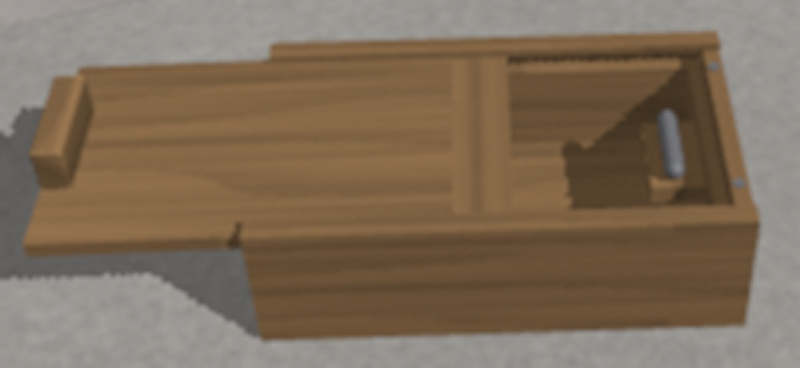

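View pics/s_cyl.png

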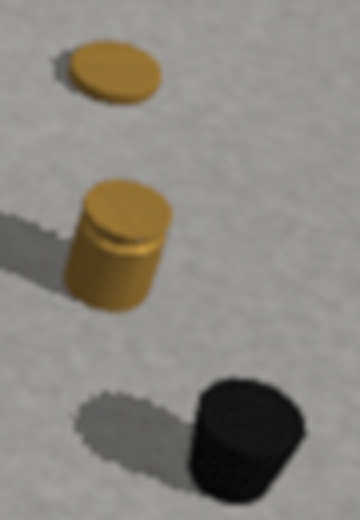

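```bash
cat > h.py <<'E'
from bench import env
import numpy as np
from scipy.optimize import least_squares
np.set_printoptions(precision=4,suppress=True)
C={n:env.calibration(n) for n in("scene","top")}
def proj(n,p):
    K,T=C[n]["intrinsics"],C[n]["extrinsics"]
    c=(np.atleast_2d(p)-T[:3,3])@T[:3,:3]
    return (c@K.T)[:,:2]/c[:,2:]
def ray(n,uv):
    K,T=C[n]["intrinsics"],C[n]["extrinsics"]
    d=T[:3,:3]@np.linalg.solve(K,[*uv,1]);return T[:3,3],d
def onz(n,uv,z):
    o,d=ray(n,uv);return o+d*(z-o[2])/d[2]
def tri(a,b):
    f=lambda p:np.r_[proj("top",p)[0]-a,proj("scene",p)[0]-b]
    r=least_squares(f,[.45,.05,.05]);return r.x,r.fun
def b2w(b,p):
    p=np.atleast_2d(p);c,s=np.cos(b[2]),np.sin(b[2])
    return np.c_[b[0]+c*p[:,0]-s*p[:,1],b[1]+s*p[:,0]+c*p[:,1],p[:,2]+(b[3] if len(b)>3 else 0)]
def w2b(b,p):
    p=np.atleast_2d(p);c,s=np.cos(b[2]),np.sin(b[2]);d=p[:,:2]-np.array(b[:2])
    return np.c_[c*d[:,0]+s*d[:,1],-s*d[:,0]+c*d[:,1],p[:,2]]
E
python3 - <<'E'
from h import *
print("cyl top",tri((174,273.7),(461.7,227.7)))
P=[("top",(250.7,216.3),(.12,-.074,.072)),("top",(264.7,311),(.12,.074,.072)),("top",(403,191),(-.12,-.074,.072)),("top",(421,280),(-.12,.074,.072)),
("scene",(235,189.1),(-.12,.074,.072)),("scene",(374.4,185),(.12,.074,.072)),("scene",(386.6,242.2),(.12,-.074,.072)),("scene",(225.6,247.5),(-.12,-.074,.072)),("scene",(231.9,280.9),(-.12,-.074,0)),("scene",(382.8,276.3),(.12,-.074,0))]
f=lambda b:np.concatenate([proj(n,b2w(b,q))[0]-uv for n,uv,q in P])
r=least_squares(f,[.45,.05,1.5,0]);b=r.x;print(b);print(r.fun.reshape(-1,2))
for uv in[(466.7,186),(484.7,268.7),(325,214)]: print("lid",w2b(b,onz("top",uv,.066+b[3])))
for uv in[(290/3+240,345/3+175),]: print("lid",w2b(b,onz("top",uv,.066+b[3])))
for uv in[(157.8,252.5),(150+80/3.2,175+68/3.2)]: print("lid scene",w2b(b,onz("scene",uv,.066+b[3])))
for uv in[(476.3,205.7),(484,244.3),(470,207.3),(476,245.7)]: print("grip",w2b(b,onz("top",uv,.09+b[3])))
for uv in[(150+55/3.2,175+77/3.2),(150+32/3.2,175+152/3.2)]: print("grip scene",w2b(b,onz("scene",uv,.09+b[3])))
print("bay",b2w(b,(.043,0,.008)))
for uv in [(240+112/3,175+212/3),(240+122/3,175+300/3)]: print("ridge",w2b(b,onz("top",uv,.062)))
E
```

```text
cyl top (array([0.4845, 0.2911, 0.0402]), array([-0.5766, -0.0321, -0.5892,  0.0889]))
[0.5154 0.0362 1.7302 0.0007]
[[-1.8034 -0.3521]
 [-0.9243  0.3874]
 [-1.7564 -1.4529]
 [-0.272   3.487 ]
 [-1.5024 -1.0542]
 [-1.2765 -1.1764]
 [ 0.4628  1.3607]
 [-1.3933  1.6077]
 [-1.0436  0.5492]
 [-0.5338 -0.3181]]
lid [[-0.2236 -0.063   0.0667]]
lid [[-0.2222  0.0688  0.0667]]
lid [[ 0.0034 -0.0577  0.0667]]
lid [[0.0065 0.0614 0.0667]]
lid scene [[-0.2187 -0.0703  0.0667]]
lid scene [[-0.2187  0.0639  0.0667]]
grip [[-0.2224 -0.0257  0.0907]]
grip [[-0.2206  0.0337  0.0907]]
grip [[-0.2125 -0.0249  0.0907]]
grip [[-0.2084  0.0336  0.0907]]
grip scene [[-0.2187  0.026   0.0907]]
grip scene [[-0.2181 -0.0306  0.0907]]
bay [[0.5086 0.0787 0.0087]]
ridge [[ 0.0849 -0.0222  0.062 ]]
ridge [[0.0871 0.0237 0.062 ]]
```

```bash
python3 - <<'E'
from h import *
from scipy.spatial.transform import Rotation as R
o=env.get_obs();q=o["orientation"];M=R.from_quat(np.r_[q[1:],q[0]]).as_matrix();print(M)
for n,uv in(("top",(174,273.7)),("scene",(461.7,227.7))):print(n,"cyl",onz(n,uv,.044))
for n,uv in(("top",(140+50/3,190+65/3)),("scene",(430+250/4,175+420/4))):print(n,"bung",onz(n,uv,.036))
print("disc",onz("top",(167,365),.006))
print("flask",onz("top",(150,120),.0),onz("scene",(550,405),0))
P=[("top",(250.7,216.3),(.12,-.074,.072)),("top",(264.7,311),(.12,.074,.072)),("top",(403,191),(-.12,-.074,.072)),
("scene",(235,189.1),(-.12,.074,.072)),("scene",(374.4,185),(.12,.074,.072)),("scene",(386.6,242.2),(.12,-.074,.072)),("scene",(225.6,247.5),(-.12,-.074,.072)),("scene",(231.9,280.9),(-.12,-.074,0)),("scene",(382.8,276.3),(.12,-.074,0))]
f=lambda b:np.concatenate([proj(n,b2w(b,q))[0]-uv for n,uv,q in P])
r=least_squares(f,[.45,.05,1.5],loss="soft_l1");b=r.x;print(b);print(f(b).reshape(-1,2))
np.save("box.npy",b)
print("bay",b2w(b,(.040,0,.008)),"push",b2w(b,[(-.26,0,0),(-.22,0,0)]), "xb",np.cos(b[2]),np.sin(b[2]))
yaw_target=b[2]+np.pi/2
y=M[:,1];a=np.arctan2(y[1],y[0]);d=np.degrees(yaw_target-a);print("turn z", (d+90)%180-90)
E
```

```text
[[-0.0004  0.4284 -0.9036]
 [ 0.0016 -0.9036 -0.4284]
 [-1.     -0.0016 -0.0004]]
top cyl [0.4841 0.2889 0.044 ]
scene cyl [0.4886 0.2907 0.044 ]
top bung [0.5864 0.323  0.036 ]
scene bung [0.5912 0.3241 0.036 ]
disc [0.3395 0.3079 0.006 ]
flask [0.7595 0.3543 0.    ] [0.7596 0.3738 0.    ]
[0.5141 0.0366 1.721 ]
[[-1.6412 -0.1664]
 [-1.6683  0.6393]
 [-1.4654  0.1164]
 [-0.5838 -1.5804]
 [-0.6048 -0.9226]
 [ 0.3179  1.6261]
 [-1.2188  0.8101]
 [-0.9026 -0.2952]
 [-0.6644 -0.0991]]
bay [[0.5081 0.0761 0.008 ]] push [[ 0.553  -0.2205  0.    ]
 [ 0.547  -0.1809  0.    ]] xb -0.14962607939214836 0.9887426542663842
turn z 73.23743412230942
```

Box pose is about (0.514, 0.037), yaw 98.6°, with errors of 1–2 px. The cylinder is at about (0.486, 0.290). The bung is 0.105 m away, which agrees with the text. I'll move over the cylinder.

Request:
jog_arm(deltas=[0.45,0.09,0.3,0,0,0,28,0.45,0.09,0.3,0,0,0,28,0.45,0.09,0.3,0,0,0,28,0.45,0.09,0.3,0,0,0,28,0.45,0.09,0.3,0,0,0,28,0.45,0.09,0.3,0,0,0,28,0.45,0.09,0.3,0,0,0,28,0.45,0.09,0.3,0,0,0,28])

```text
time: 0.77
tool_pos: [0.3366, -0.2157, 0.2387]
orientation: [0.318, 0.632, 0.319, -0.631]
ft_force: [0.6, -0.7, -0.5]
grip_width: 0.062
```

Request:
jog_arm(deltas=[0.45,0.09,0.3,0,0,0,28,0.45,0.09,0.3,0,0,0,28,0.45,0.09,0.3,0,0,0,28,0.45,0.09,0.3,0,0,0,28,0.45,0.09,0.3,0,0,0,28,0.45,0.09,0.3,0,0,0,28,0.45,0.09,0.3,0,0,0,28,0.45,0.09,0.3,0,0,0,28])

```text
time: 1.43
tool_pos: [0.4263, 0.0843, 0.239]
orientation: [0.461, 0.536, 0.462, -0.535]
ft_force: [0.3, -0.0, 0.4]
grip_width: 0.0623
```

Request:
jog_arm(deltas=[0.45,0.06,0.209,-0.05,0,0,17,0.45,0.06,0.209,-0.05,0,0,17,0.45,0.06,0.209,-0.05,0,0,17,0.45,0.06,0.209,-0.05,0,0,17,0.45,0.06,0.209,-0.05,0,0,17,0.45,0.06,0.209,-0.05,0,0,17,0.45,0.06,0.209,-0.05,0,0,17,0.45,0.06,0.209,-0.05,0,0,17])

```text
time: 2.1
tool_pos: [0.4857, 0.2896, 0.1884]
orientation: [0.535, 0.461, 0.536, -0.462]
ft_force: [-0.1, -0.6, 0.1]
grip_width: 0.0621
```

Request:
jog_arm(deltas=[0.45,0,0,-0.04,0,0,0,0.45,0,0,-0.08,0,0,0,0.45,0,0,-0.113,0,0,0,0.45,0,0,-0.113,0,0,0])

```text
time: 2.43
tool_pos: [0.4809, 0.286, 0.0695]
orientation: [0.532, 0.458, 0.537, -0.467]
ft_force: [-1.2, -0.5, -2.6]
grip_width: 0.0622
```

```bash
python3 - <<'E'
from h import *
import cv2
a=env.grab_frame("top")[:,:,::-1][190:340,100:250];b=env.grab_frame("scene")[:,:,::-1][150:300,390:540]
cv2.imwrite("pics/g1.png",cv2.resize(np.hstack([a,b]),None,fx=2.6,fy=2.6,interpolation=cv2.INTER_CUBIC))
E
```

```text
(no output)
```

View pics/g1.png

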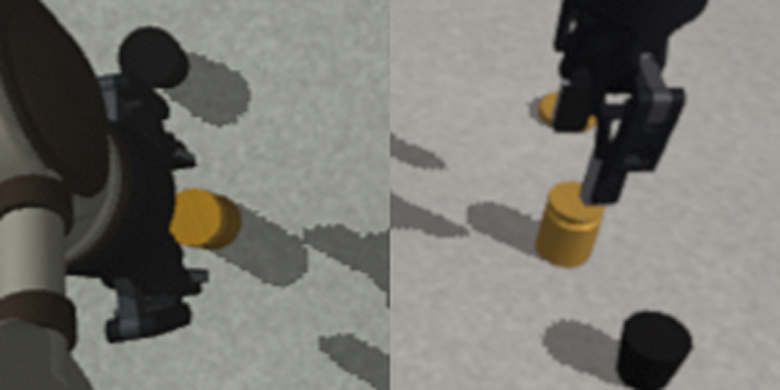

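In the top view (left half) the cylinder sits between the two fingers, and it shows below the fingers in scene. Reading the settled state next.

Request:
jog_arm(deltas=[0.45,0,0,0,0,0,0,0.45,0,0,0,0,0,0])

```text
time: 2.7
tool_pos: [0.4888, 0.2898, 0.0798]
orientation: [0.536, 0.464, 0.534, -0.461]
ft_force: [0.8, 0.1, 1.3]
grip_width: 0.0614
```

```bash
python3 - <<'E'
from h import *
from scipy.spatial.transform import Rotation as R
o=env.get_obs();q=o["orientation"];M=R.from_quat(np.r_[q[1:],q[0]]).as_matrix();print(M,o)
print(np.degrees(R.from_matrix(M).as_rotvec()))
E
```

```text
[[ 0.0056  0.9894  0.145 ]
 [ 0.0018  0.145  -0.9894]
 [-1.      0.0058 -0.001 ]] {'time': 2.7, 'qpos': array([ 0.3227,  0.3138,  1.7501, -0.0001,  1.0718,  0.1772]), 'joint_velocities': array([ 0.0055,  0.0029,  0.0029, -0.0022, -0.0054,  0.0002]), 'joint_torque': array([ -0.081 , -40.4469, -28.0177,  -0.006 ,   0.0245,  -0.0018]), 'tool_pos': array([0.4888, 0.2898, 0.0798]), 'orientation': array([ 0.5361,  0.4641,  0.534 , -0.4605]), 'ft_force': array([0.762 , 0.0676, 1.2727]), 'torque': array([ 0.0425, -0.0302, -0.0422]), 'grip_width': 0.06144583293721638}
[ 63.3126  72.8432 -62.8288]
```

Request:
jog_arm(deltas=[0.45,0,0,0,0,0,0,0.45,0,0,-0.01,0,0,0,0.45,0,0,-0.02,0,0,0,0.45,0,0,-0.03,0,0,0,0.45,0,0,-0.04,0,0,0,0.45,0,0,-0.048,0,0,0,0.45,0,0,-0.053,0,0,0,0.45,0,0,-0.053,0,0,0])

```text
time: 3.37
tool_pos: [0.485, 0.289, 0.0213]
orientation: [0.535, 0.461, 0.536, -0.463]
ft_force: [0.4, 0.7, 0.3]
grip_width: 0.0617
```

Request:
jog_arm(deltas=[-0.2,0,0,0,0,0,0,-0.2,0,0,0,0,0,0,-0.5,0,0,0,0,0,0,-0.5,0,0,0,0,0,0,-1,0,0,0,0,0,0,-1,0,0,0,0,0,0,-1,0,0,0,0,0,0])

```text
time: 3.95
tool_pos: [0.4869, 0.2897, 0.0241]
orientation: [0.535, 0.463, 0.535, -0.462]
ft_force: [-0.9, 0.3, 5.6]
grip_width: 0.0343
```

Request:
jog_arm(deltas=[-1,0,0,0,0,0,0,-1,0,0,0,0,0,0,-1,0,0,0.01,0,0,0,-1,0,0,0.03,0,0,0,-1,0,0,0.06,0,0,0,-1,0,0,0.085,0,0,0,-1,0,0,0.105,0,0,0,-1,0,0,0.11,0,0,0])

```text
time: 4.62
tool_pos: [0.4883, 0.2901, 0.1372]
orientation: [0.536, 0.464, 0.534, -0.46]
ft_force: [0.9, -0.2, -2.7]
grip_width: 0.034
```

Request:
jog_arm(deltas=[-1,0,0,0,0,0,0,-1,0,0,0,0,0,0,-1,0,0,0,0,0,0])

```text
time: 4.87
tool_pos: [0.4848, 0.2889, 0.131]
orientation: [0.534, 0.461, 0.536, -0.463]
ft_force: [0.7, 0.6, -4.3]
grip_width: 0.0342
```

```bash
python3 - <<'E'
from h import *
import cv2
a=env.grab_frame("top")[:,:,::-1][190:340,100:250];b=env.grab_frame("scene")[:,:,::-1][100:250,390:540]
cv2.imwrite("pics/g2.png",cv2.resize(np.hstack([a,b]),None,fx=2.6,fy=2.6,interpolation=cv2.INTER_CUBIC))
E
```

```text
(no output)
```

View pics/g2.png

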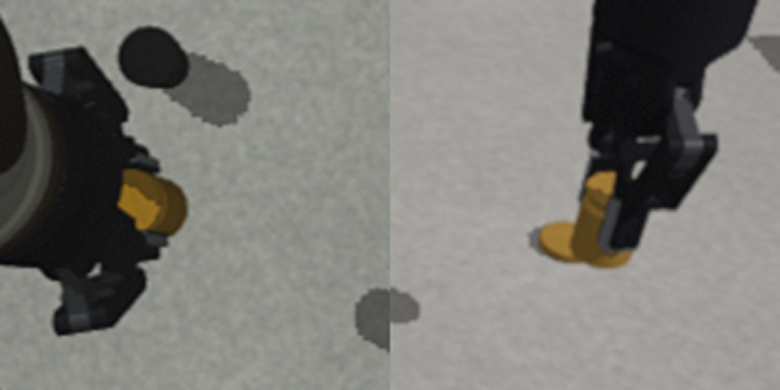

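Held: the scene view shows it upright between the pads, clear of the desk. Carrying it to box x = 36 mm.

Request:
jog_arm(deltas=[-1,0.001,-0.01,0.005,0,0,0,-1,0.004,-0.04,0.01,0,0,0,-1,0.008,-0.075,0.01,0,0,0,-1,0.012,-0.11,0.01,0,0,0,-1,0.015,-0.145,0.01,0,0,0,-1,0.019,-0.18,0.01,0,0,0,-1,0.022,-0.208,0.01,0,0,0,-1,0.023,-0.218,0.01,0,0,0])

```text
time: 5.63
tool_pos: [0.5095, 0.0673, 0.1433]
orientation: [0.535, 0.463, 0.534, -0.464]
ft_force: [-0.4, 0.6, -3.6]
grip_width: 0.0336
```

Request:
jog_arm(deltas=[-1,0,0,0,0,0,0,-1,0,0,0,0,0,0,-1,0,0,0,0,0,0,-1,0,0,0,0,0,0])

```text
time: 5.97
tool_pos: [0.509, 0.0725, 0.1432]
orientation: [0.535, 0.462, 0.536, -0.462]
ft_force: [0.1, 0.0, -2.9]
grip_width: 0.0341
```

```bash
python3 - <<'E'
from h import *
import cv2
a=env.grab_frame("top")[:,:,::-1][165:365,230:430];b=env.grab_frame("scene")[:,:,::-1][80:280,250:450]
cv2.imwrite("pics/g3.png",cv2.resize(np.hstack([a,b]),None,fx=2,fy=2,interpolation=cv2.INTER_CUBIC))
E
```

```text
(no output)
```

View pics/g3.png

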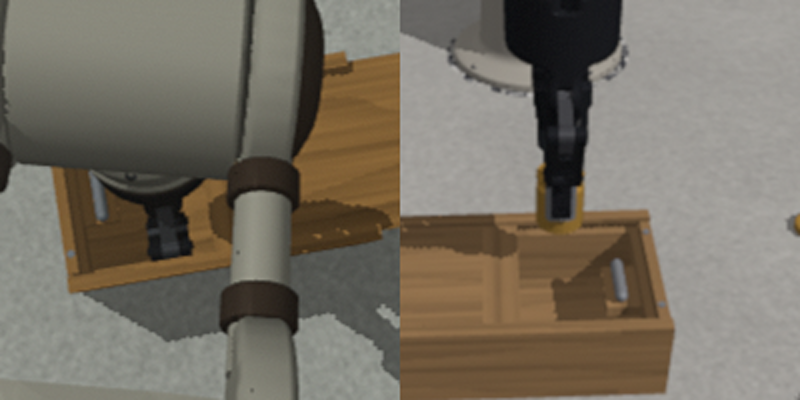

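```bash
python3 - <<'E'
from h import *
t=np.linspace(0,6.28,60)
for z in(.12,.164):
  p=np.c_[.509+.018*np.cos(t),.0725+.018*np.sin(t),np.full(60,z)];u=proj("scene",p);print(z,u.min(0),u.max(0),"crop",(u.min(0)-[250,80])*2+[400,0],(u.max(0)-[250,80])*2+[400,0])
E
```

```text
0.12 [316.4167 182.1169] [339.9968 196.4387] crop [532.8335 204.2338] [579.9936 232.8773]
0.164 [316.3226 158.1096] [341.0042 172.1098] crop [532.6451 156.2192] [582.0084 184.2195]
```

The cylinder's outline matches the prediction to within about 1.5 mm, so I'm lowering it.

Request:
jog_arm(deltas=[-1,0,0,-0.012,0,0,0,-1,0,0,-0.028,0,0,0,-1,0,0,-0.045,0,0,0,-1,0,0,-0.06,0,0,0,-1,0,0,-0.074,0,0,0,-1,0,0,-0.086,0,0,0,-1,0,0,-0.095,0,0,0,-1,0,0,-0.1,0,0,0])

```text
time: 6.73
tool_pos: [0.5084, 0.0717, 0.0416]
orientation: [0.535, 0.462, 0.536, -0.463]
ft_force: [-0.8, -0.8, -3.0]
grip_width: 0.0338
```

Request:
jog_arm(deltas=[-1,0,0,0,0,0,0,-1,0,0,-0.003,0,0,0,-1,0,0,-0.005,0,0,0,-1,0,0,-0.007,0,0,0,-1,0,0,-0.009,0,0,0,-1,0,0,-0.009,0,0,0,-1,0,0,-0.009,0,0,0,-1,0,0,-0.009,0,0,0])

```text
time: 7.4
tool_pos: [0.5095, 0.0714, 0.0345]
orientation: [0.535, 0.462, 0.535, -0.462]
ft_force: [-0.1, -0.0, -3.3]
grip_width: 0.0338
```

Request:
jog_arm(deltas=[-1,0,0,-0.001,0,0,0,-1,0,0,-0.002,0,0,0,-1,0,0,-0.002,0,0,0,-1,0,0,-0.002,0,0,0,-1,0,0,-0.002,0,0,0])

```text
time: 7.82
tool_pos: [0.5093, 0.0715, 0.0323]
orientation: [0.535, 0.462, 0.535, -0.462]
ft_force: [0.3, 0.4, -2.6]
grip_width: 0.0337
```

Request:
jog_arm(deltas=[-1,0,0,-0.001,0,0,0,-1,0,0,-0.001,0,0,0,-1,0,0,-0.001,0,0,0,-1,0,0,-0.001,0,0,0])

```text
time: 8.15
tool_pos: [0.5095, 0.0715, 0.0321]
orientation: [0.535, 0.462, 0.535, -0.462]
ft_force: [-3.5, 1.2, 5.4]
grip_width: 0.0336
```

Floor contact felt (Fz went from −3 to +5 N). Releasing.

Request:
jog_arm(deltas=[0,0,0,0,0,0,0,0,0,0,0,0,0,0,0.25,0,0,0,0,0,0,0.35,0,0,0,0,0,0,0.35,0,0,0,0,0,0,0.35,0,0,0,0,0,0])

```text
time: 8.65
tool_pos: [0.5094, 0.0714, 0.0313]
orientation: [0.535, 0.462, 0.535, -0.462]
ft_force: [-0.1, 0.2, 0.9]
grip_width: 0.0576
```

Request:
jog_arm(deltas=[0.35,0,0,0.008,0,0,0,0.35,0,0,0.02,0,0,0,0.35,0,0,0.035,0,0,0,0.35,0,0,0.055,0,0,0,0.35,0,0,0.08,0,0,0,0.35,0,0,0.105,0,0,0,0.35,0,0,0.125,0,0,0,0.35,0,0,0.135,0,0,0])

```text
time: 9.32
tool_pos: [0.5113, 0.0713, 0.1708]
orientation: [0.537, 0.463, 0.533, -0.461]
ft_force: [-0.1, 0.4, 1.3]
grip_width: 0.0574
```

Request:
jog_arm(deltas=[-1,0.004,-0.025,0,0,0,0,-1,0.01,-0.065,0,0,0,0,-1,0.016,-0.105,0,0,0,0,-1,0.022,-0.145,0,0,0,0,-1,0.028,-0.185,0,0,0,0,-1,0.034,-0.225,0,0,0,0,-1,0.041,-0.265,0,0,0,0,-1,0.044,-0.292,0,0,0,0])

```text
time: 9.98
tool_pos: [0.5534, -0.2242, 0.1667]
orientation: [0.535, 0.463, 0.534, -0.463]
ft_force: [-0.6, -0.0, 0.5]
grip_width: 0.0003
```

Request:
jog_arm(deltas=[-1,0,0,-0.015,0,0,0,-1,0,0,-0.035,0,0,0,-1,0,0,-0.06,0,0,0,-1,0,0,-0.075,0,0,0,-1,0,0,-0.075,0,0,0,-1,0,0,-0.075,0,0,0])

```text
time: 10.48
tool_pos: [0.5527, -0.2201, 0.0908]
orientation: [0.534, 0.462, 0.536, -0.462]
ft_force: [0.5, 0.4, 0.2]
grip_width: -0.0001
```

```bash
python3 - <<'E'
from h import *
import cv2
a=env.grab_frame("top")[:,:,::-1];b=env.grab_frame("scene")[:,:,::-1]
cv2.imwrite("pics/t4.png",cv2.resize(a[165:345,240:540],None,fx=2.6,fy=2.6,interpolation=cv2.INTER_CUBIC))
cv2.imwrite("pics/s4.png",cv2.resize(b[100:300,110:410],None,fx=2.6,fy=2.6,interpolation=cv2.INTER_CUBIC))
print(env.get_obs()["tool_pos"],w2b(np.load("box.npy"),env.get_obs()["tool_pos"]))
E
```

```text
[ 0.5542 -0.221   0.0929] [[-0.2607 -0.0011  0.0929]]
```

View pics/t4.png

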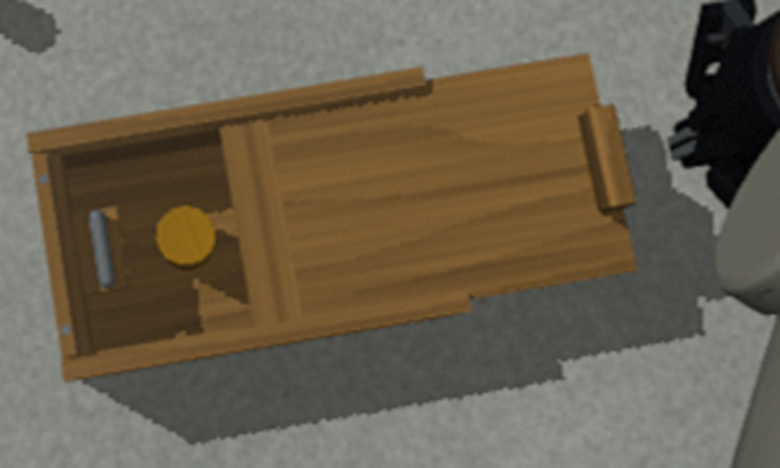

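View pics/s4.png

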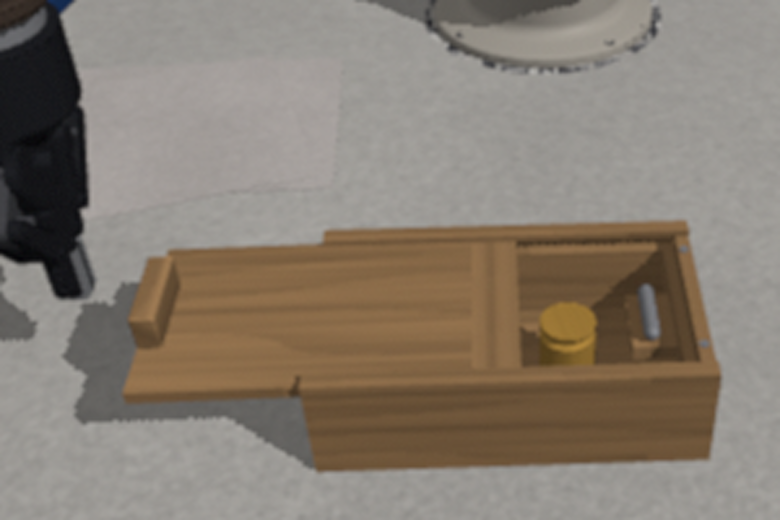

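The cylinder stands upright in the bay in both views: top crop (186,235), scene crop (567,340). The closed fingers are behind the grip bar. I'll lower beside the grip and creep forward to contact.

Request:
jog_arm(deltas=[-1,0,0,-0.006,0,0,0,-1,0,0,-0.0125,0,0,0,-1,-0.001,0.008,-0.0125,0,0,0,-1,-0.0024,0.016,-0.0125,0,0,0,-1,-0.003,0.02,-0.0125,0,0,0,-1,-0.003,0.02,-0.0125,0,0,0])

```text
time: 11.08
tool_pos: [0.5502, -0.1991, 0.0788]
orientation: [0.535, 0.462, 0.536, -0.462]
ft_force: [-0.0, 0.7, 0.4]
grip_width: 0.0003
```

Request:
jog_arm(deltas=[-1,-0.0004,0.003,0,0,0,0,-1,-0.0009,0.006,0,0,0,0,-1,-0.0013,0.009,0,0,0,0,-1,-0.0018,0.012,0,0,0,0,-1,-0.0023,0.015,0,0,0,0,-1,-0.0027,0.018,0,0,0,0,-1,-0.0032,0.021,0,0,0,0,-1,-0.0036,0.024,0,0,0,0])

```text
time: 11.75
tool_pos: [0.5472, -0.177, 0.0794]
orientation: [0.536, 0.462, 0.534, -0.462]
ft_force: [0.9, -4.2, 3.1]
grip_width: -0.0
```

```bash
python3 - <<'E'
from h import *
import cv2
a=env.grab_frame("top")[:,:,::-1];b=env.grab_frame("scene")[:,:,::-1]
cv2.imwrite("pics/s5.png",np.vstack([cv2.resize(b[160:280,110:410],None,fx=2.4,fy=2.4,interpolation=cv2.INTER_CUBIC),cv2.resize(a[170:295,240:540],None,fx=2.4,fy=2.4,interpolation=cv2.INTER_CUBIC)]))
print(env.get_obs()["ft_force"],w2b(np.load("box.npy"),env.get_obs()["tool_pos"]))
E
```

```text
[ 0.5632 -2.3353  2.2097] [[-0.2156 -0.0008  0.0793]]
```

View pics/s5.png

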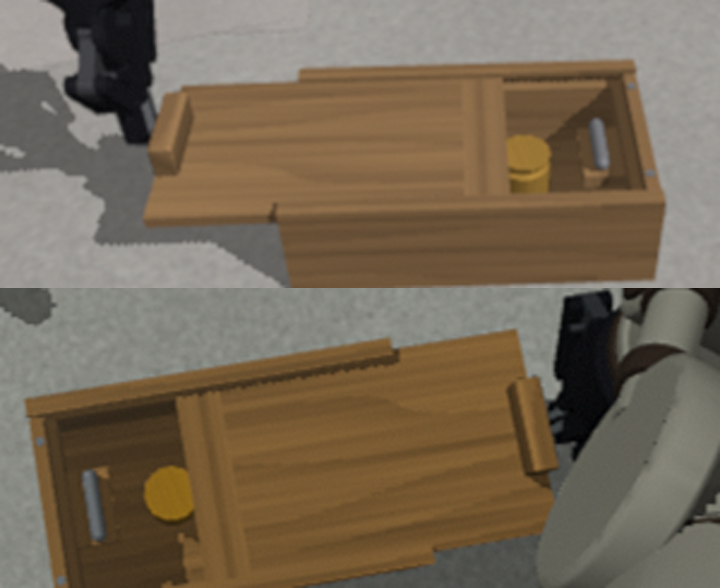

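The lid is sliding at about 3 N and now sits at x ≈ −86 mm. I'll slide it on towards the ridge.

Request:
jog_arm(deltas=[-1,-0.0005,0.003,0,0,0,0,-1,-0.0009,0.006,0,0,0,0,-1,-0.0014,0.0095,0,0,0,0,-1,-0.002,0.013,0,0,0,0,-1,-0.0024,0.016,0,0,0,0,-1,-0.0029,0.019,0,0,0,0,-1,-0.0033,0.022,0,0,0,0,-1,-0.0038,0.025,0,0,0,0])

```text
time: 12.52
tool_pos: [0.5436, -0.1522, 0.0796]
orientation: [0.536, 0.462, 0.534, -0.462]
ft_force: [1.1, -5.9, 4.3]
grip_width: -0.0001
```

Request:
jog_arm(deltas=[-1,-0.0005,0.003,0,0,0,0,-1,-0.0009,0.006,0,0,0,0,-1,-0.0014,0.009,0,0,0,0,-1,-0.0018,0.012,0,0,0,0,-1,-0.0023,0.015,0,0,0,0,-1,-0.0027,0.018,0,0,0,0,-1,-0.0032,0.021,0,0,0,0,-1,-0.0036,0.024,0,0,0,0])

```text
time: 13.18
tool_pos: [0.5394, -0.1273, 0.0789]
orientation: [0.535, 0.462, 0.535, -0.462]
ft_force: [0.5, -4.8, 4.8]
grip_width: 0.0
```

```bash
python3 - <<'E'
from h import *
import cv2
a=env.grab_frame("top")[:,:,::-1];b=env.grab_frame("scene")[:,:,::-1]
cv2.imwrite("pics/s6.png",np.vstack([cv2.resize(b[170:270,180:400],None,fx=3,fy=3,interpolation=cv2.INTER_CUBIC),cv2.resize(a[200:300,240:460],None,fx=3,fy=3,interpolation=cv2.INTER_CUBIC)]))
print(env.get_obs()["ft_force"],w2b(np.load("box.npy"),env.get_obs()["tool_pos"]))
E
```

```text
[ 1.806  -2.6376  1.7377] [[-0.1651 -0.0003  0.0785]]
```

View pics/s6.png

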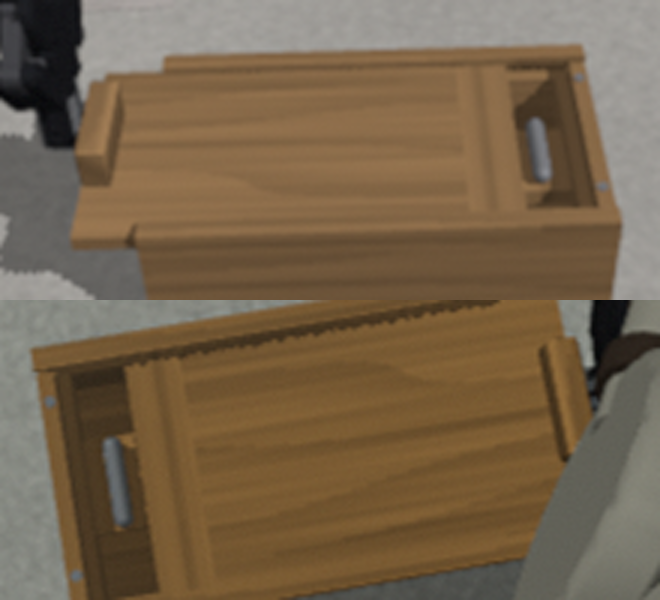

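The nose is about 12 mm short of the ridge's centre line (top crop: nose 140, ridge 117). The cylinder is hidden under the lid. Going on in 1 mm steps and watching the force.

Request:
jog_arm(deltas=[-1,-0.0002,0.001,0,0,0,0,-1,-0.0003,0.002,0,0,0,0,-1,-0.0004,0.003,0,0,0,0,-1,-0.0006,0.004,0,0,0,0,-1,-0.0008,0.005,0,0,0,0,-1,-0.0009,0.006,0,0,0,0,-1,-0.001,0.007,0,0,0,0,-1,-0.0012,0.008,0,0,0,0])

```text
time: 13.95
tool_pos: [0.5378, -0.1192, 0.0785]
orientation: [0.535, 0.462, 0.535, -0.462]
ft_force: [1.0, -2.6, 0.0]
grip_width: -0.0002
```

Request:
jog_arm(deltas=[-1,-0.0002,0.001,0,0,0,0,-1,-0.0003,0.002,0,0,0,0,-1,-0.0004,0.003,0,0,0,0,-1,-0.0006,0.004,0,0,0,0])

```text
time: 14.28
tool_pos: [0.5373, -0.1152, 0.0785]
orientation: [0.535, 0.462, 0.535, -0.462]
ft_force: [0.4, -1.7, -0.9]
grip_width: 0.0
```

Request:
jog_arm(deltas=[-1,-0.0002,0.001,0,0,0,0,-1,-0.0003,0.002,0,0,0,0,-1,-0.0004,0.003,0,0,0,0])

```text
time: 14.53
tool_pos: [0.537, -0.1125, 0.0786]
orientation: [0.535, 0.462, 0.535, -0.462]
ft_force: [-0.5, -1.8, -0.7]
grip_width: -0.0
```

Request:
jog_arm(deltas=[-1,-0.0002,0.001,0,0,0,0,-1,-0.0003,0.002,0,0,0,0,-1,-0.0003,0.002,0,0,0,0])

```text
time: 14.78
tool_pos: [0.5373, -0.1115, 0.0793]
orientation: [0.536, 0.462, 0.534, -0.462]
ft_force: [0.2, -5.1, -0.6]
grip_width: -0.0001
```

Request:
jog_arm(deltas=[-1,-0.0002,0.001,0,0,0,0,-1,-0.0003,0.002,0,0,0,0,-1,-0.0003,0.002,0,0,0,0])

```text
time: 15.03
tool_pos: [0.5374, -0.1109, 0.0797]
orientation: [0.537, 0.461, 0.534, -0.463]
ft_force: [-0.6, -10.4, -0.9]
grip_width: 0.0003
```

Request:
jog_arm(deltas=[-1,-0.0002,0.001,0,0,0,0,-1,-0.0003,0.002,0,0,0,0,-1,-0.0003,0.002,0,0,0,0])

```text
time: 15.28
tool_pos: [0.5372, -0.1099, 0.08]
orientation: [0.537, 0.461, 0.533, -0.463]
ft_force: [-0.5, -14.0, 0.3]
grip_width: 0.0002
```

Ridge met at 14 N, with the arm giving about 0.3 mm per newton. Pressing on in 1 mm steps.

Request:
jog_arm(deltas=[-1,-0.0002,0.001,0,0,0,0,-1,-0.0002,0.001,0,0,0,0])

```text
time: 15.45
tool_pos: [0.5372, -0.1093, 0.0801]
orientation: [0.538, 0.461, 0.533, -0.463]
ft_force: [-0.6, -14.9, -0.5]
grip_width: 0.0002
```

Request:
jog_arm(deltas=[-1,-0.0002,0.001,0,0,0,0,-1,-0.0002,0.001,0,0,0,0])

```text
time: 15.62
tool_pos: [0.5371, -0.1089, 0.0801]
orientation: [0.538, 0.461, 0.532, -0.464]
ft_force: [0.1, -17.7, -0.0]
grip_width: 0.0002
```

Request:
jog_arm(deltas=[-1,-0.0002,0.001,0,0,0,0,-1,-0.0002,0.001,0,0,0,0])

```text
time: 15.78
tool_pos: [0.537, -0.1082, 0.0801]
orientation: [0.538, 0.46, 0.532, -0.464]
ft_force: [1.1, -18.3, -0.9]
grip_width: 0.0001
```

```bash
python3 - <<'E'
from h import *
import cv2
a=env.grab_frame("top")[:,:,::-1];b=env.grab_frame("scene")[:,:,::-1]
cv2.imwrite("pics/s7.png",np.vstack([cv2.resize(b[170:270,180:400],None,fx=3,fy=3,interpolation=cv2.INTER_CUBIC),cv2.resize(a[200:300,240:460],None,fx=3,fy=3,interpolation=cv2.INTER_CUBIC)]))
print(env.get_obs()["ft_force"],w2b(np.load("box.npy"),env.get_obs()["tool_pos"]))
E
```

```text
[  0.5323 -18.4374  -2.9967] [[-0.1466 -0.001   0.0802]]
```

View pics/s7.png

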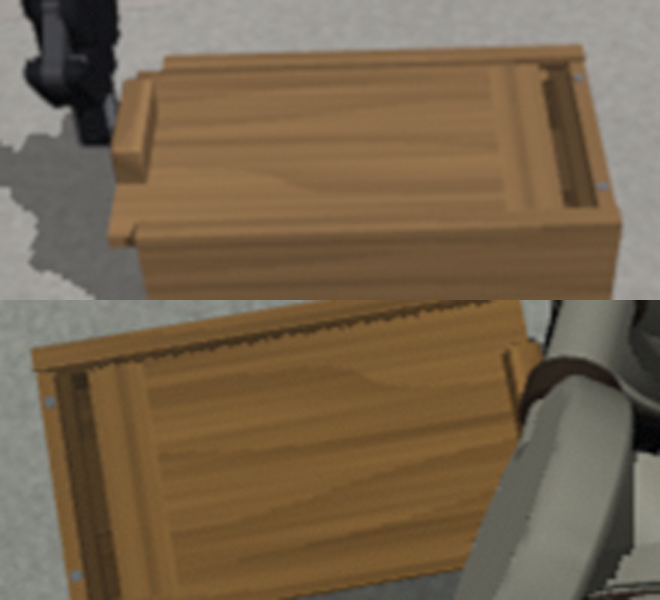

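The nose has covered the ridge and the force is levelling at about 18 N. Nudging on with care.

Request:
jog_arm(deltas=[-1,-0.0001,0.0007,0,0,0,0,-1,-0.0001,0.0007,0,0,0,0,-1,-0.0001,0.0007,0,0,0,0])

```text
time: 16.13
tool_pos: [0.5367, -0.1062, 0.08]
orientation: [0.537, 0.461, 0.533, -0.463]
ft_force: [1.3, -11.8, -0.7]
grip_width: -0.0003
```

Request:
jog_arm(deltas=[-1,-0.0001,0.0007,0,0,0,0,-1,-0.0001,0.0007,0,0,0,0,-1,-0.0001,0.0007,0,0,0,0])

```text
time: 16.38
tool_pos: [0.5365, -0.1049, 0.0799]
orientation: [0.537, 0.461, 0.533, -0.463]
ft_force: [0.7, -11.9, -0.2]
grip_width: 0.0002
```

The force has fallen to 12 N, so the lid is riding on the ridge. Continuing.

Request:
jog_arm(deltas=[-1,-0.0001,0.0008,0,0,0,0,-1,-0.0002,0.0016,0,0,0,0,-1,-0.0004,0.0024,0,0,0,0,-1,-0.0005,0.0032,0,0,0,0])

```text
time: 16.72
tool_pos: [0.536, -0.1017, 0.0799]
orientation: [0.537, 0.461, 0.533, -0.463]
ft_force: [-0.2, -10.8, 0.7]
grip_width: -0.0001
```

Request:
jog_arm(deltas=[-1,-0.0001,0.0008,0,0,0,0,-1,-0.0002,0.0016,0,0,0,0,-1,-0.0004,0.0024,0,0,0,0])

```text
time: 16.97
tool_pos: [0.5356, -0.0992, 0.0799]
orientation: [0.537, 0.461, 0.533, -0.463]
ft_force: [0.7, -10.6, -0.5]
grip_width: 0.0
```

Request:
jog_arm(deltas=[-1,-0.0001,0.0008,0,0,0,0,-1,-0.0002,0.0016,0,0,0,0,-1,-0.0003,0.0022,0,0,0,0])

```text
time: 17.22
tool_pos: [0.5344, -0.0944, 0.0791]
orientation: [0.535, 0.462, 0.535, -0.462]
ft_force: [0.3, -2.4, 1.7]
grip_width: -0.0
```

The force fell from 10.6 to 2.4 N with a 3 mm jump, so the ridge has probably dropped into the notch. Checking with a small further press.

Request:
jog_arm(deltas=[-1,-0.0001,0.0005,0,0,0,0,-1,-0.0001,0.0005,0,0,0,0,-1,-0.0001,0.0005,0,0,0,0])

```text
time: 17.47
tool_pos: [0.5343, -0.0937, 0.079]
orientation: [0.535, 0.462, 0.535, -0.462]
ft_force: [0.6, -1.9, 1.3]
grip_width: -0.0002
```

```bash
python3 - <<'E'
from h import *
import cv2
a=env.grab_frame("top")[:,:,::-1];b=env.grab_frame("scene")[:,:,::-1]
cv2.imwrite("pics/s8.png",np.vstack([cv2.resize(b[170:270,180:400],None,fx=3,fy=3,interpolation=cv2.INTER_CUBIC),cv2.resize(a[200:300,240:460],None,fx=3,fy=3,interpolation=cv2.INTER_CUBIC)]))
print(env.get_obs()["ft_force"],w2b(np.load("box.npy"),env.get_obs()["tool_pos"]))
E
```

```text
[ 0.5794 -3.3267  1.3992] [[-0.1319 -0.0005  0.079 ]]
```

View pics/s8.png

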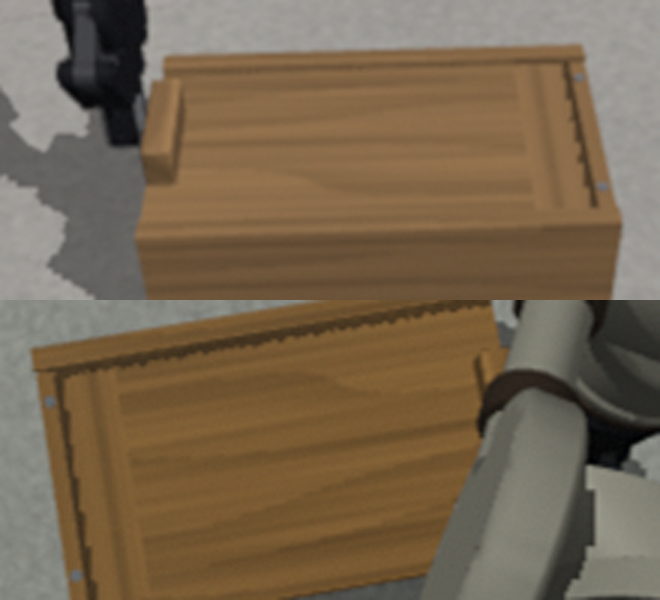

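The lid is nearly flush with the stop, with only a thin dark gap at the end in both views. I'll press on lightly to feel the stop.

Request:
jog_arm(deltas=[-1,-0.0001,0.0005,0,0,0,0,-1,-0.0001,0.001,0,0,0,0,-1,-0.0001,0.001,0,0,0,0])

```text
time: 17.82
tool_pos: [0.5342, -0.093, 0.079]
orientation: [0.535, 0.462, 0.535, -0.462]
ft_force: [-0.4, -2.9, 2.4]
grip_width: -0.0
```

Request:
jog_arm(deltas=[-1,-0.0001,0.0005,0,0,0,0,-1,-0.0001,0.001,0,0,0,0,-1,-0.0001,0.001,0,0,0,0])

```text
time: 18.07
tool_pos: [0.5341, -0.0919, 0.079]
orientation: [0.535, 0.462, 0.535, -0.462]
ft_force: [0.1, -2.5, 2.3]
grip_width: 0.0
```

Request:
jog_arm(deltas=[-1,-0.0001,0.0005,0,0,0,0,-1,-0.0001,0.001,0,0,0,0,-1,-0.0001,0.001,0,0,0,0])

```text
time: 18.32
tool_pos: [0.5341, -0.0915, 0.079]
orientation: [0.536, 0.462, 0.535, -0.462]
ft_force: [0.5, -6.2, 1.6]
grip_width: 0.0
```

Request:
jog_arm(deltas=[-1,-0.0001,0.0005,0,0,0,0,-1,-0.0001,0.001,0,0,0,0,-1,-0.0001,0.001,0,0,0,0])

```text
time: 18.57
tool_pos: [0.5342, -0.0914, 0.079]
orientation: [0.536, 0.462, 0.534, -0.463]
ft_force: [0.4, -8.9, 1.4]
grip_width: -0.0006
```

The stop is felt: 9 N with no further travel, about 20 mm past the first ridge contact. Backing off and lifting clear.

Request:
jog_arm(deltas=[-1,0.0005,-0.003,0,0,0,0,-1,0.001,-0.008,0,0,0,0,-1,0.003,-0.018,0,0,0,0,-1,0.005,-0.035,0,0,0,0,-1,0.008,-0.055,0.01,0,0,0,-1,0.01,-0.075,0.04,0,0,0,-1,0.013,-0.1,0.07,0,0,0,-1,0.013,-0.13,0.08,0,0,0])

```text
time: 19.23
tool_pos: [0.5488, -0.2214, 0.1631]
orientation: [0.537, 0.462, 0.534, -0.461]
ft_force: [1.1, -0.3, 1.2]
grip_width: -0.0
```

Request:
jog_arm(deltas=[-1,0,-0.05,0.02,0,0,0,-1,0,-0.05,0.02,0,0,0,-1,0,-0.05,0.02,0,0,0,-1,0,-0.05,0.02,0,0,0])

```text
time: 19.57
tool_pos: [0.5464, -0.27, 0.1782]
orientation: [0.534, 0.463, 0.535, -0.462]
ft_force: [-0.1, 0.2, -0.6]
grip_width: -0.0
```

```bash
python3 - <<'E'
from h import *
import cv2
a=env.grab_frame("top")[:,:,::-1];b=env.grab_frame("scene")[:,:,::-1]
cv2.imwrite("pics/t9f.png",a);cv2.imwrite("pics/s9.png",np.vstack([cv2.resize(b[170:270,180:400],None,fx=3,fy=3,interpolation=cv2.INTER_CUBIC),cv2.resize(a[200:300,240:460],None,fx=3,fy=3,interpolation=cv2.INTER_CUBIC)]))
print(env.get_obs()["ft_force"],env.get_obs()["tool_pos"])
E
```

```text
[ 0.0547  0.3898 -0.5541] [ 0.5461 -0.2682  0.1773]
```

View pics/s9.png

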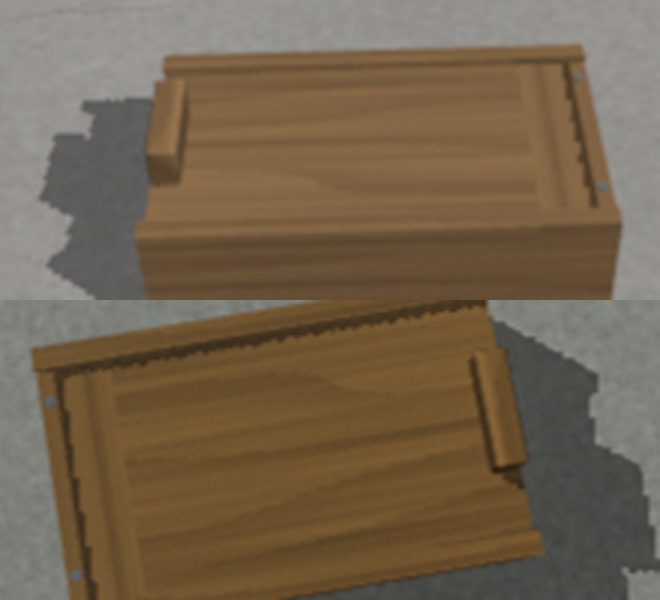

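View pics/t9f.png

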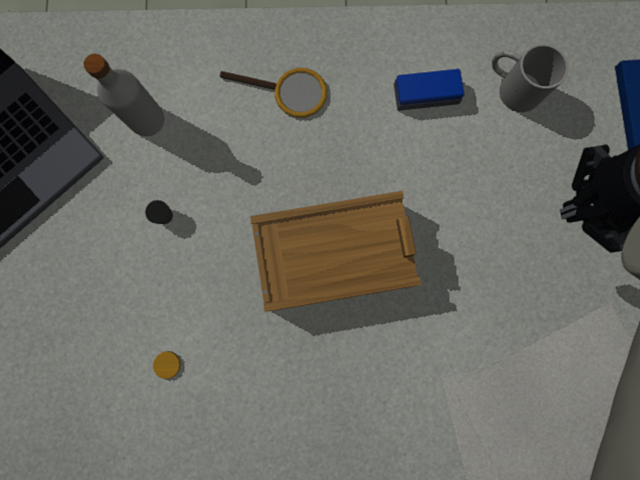

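The lid is shut and level: its tail lines up with the box end at (412,228), and the stop gap is closed. The bystanders sit at the same pixels as at the start, and the arm is clear. Handing in.

```bash
python3 - <<'E'
from bench import env
print(env.job_done())
E
```

```text
the job is handed in; nothing more can be done
None
```

I stood the brass cylinder upright in the open bay, let go of it, and slid the lid shut over the ridge until I felt its stop. The job is handed in, at about 20 s of the 69 s allowed.

- **Ridge and stop:** Sliding took about 2–6 N. The ridge peaked at about 18 N, a little above the 8–16 N given. The push then ran at about 11 N and fell to 2.4 N with a small jump, which I take as the ridge dropping into the notch. I felt the stop about 20 mm past first ridge contact and pressed it to about 9 N before backing off.
- **Last pictures:** The lid looks shut and level. The bung, disc, flask, magnifier, eraser and mug sit where they were, and the arm is clear with almost no force on the tool.
- **Not checked directly:**
  - The ridge joint can't be read, so the notch drop is judged from force and position only.
  - The lid hides the cylinder. I last saw it whole and upright before pushing, and nothing I felt during the push suggested the lid had hit it.
- **Disagreements:** The two cameras differed by 2–5 mm on positions. The cylinder's top measured 40 mm high against the 44 mm given.

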